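# Refit the battery cover on a microscope power unit

## Task

Put the battery cover back on the microscope's power unit: hook its lip into the slot under the grey bar, then pivot it down and press the free end until it snaps under the red catch and lies flat, level with the top. The lip is thin: feel for the end of the slot and keep the contact below 15 N while the free end is raised; pressing it down, stay below 35 N. Leave the other things on the bench where they are.

Things in the scene. Friction and masses are not known exactly. Their poses are not given: they have to be found in the camera images.
- unit: microscope power unit, fixed: low white box 220 x 124 x 55 mm, red stripe, teal mat; origin under its centre, z up, x from the slot end (-x) to the red catch end (+x). The well in its top (three orange cells) is a battery tray carrying slot, ledges and catch; the tray sits up to 8 mm either way along x from nominal, differing each time and not reported, and does not yield. Mm below are nominal
- seat (a point): centre of the cover's underside when fully home (nominal tray), fixed to the unit, axes as the unit's: 49 mm above the bench, level with two ledges (25 to 35 mm to each side in y, from x -54.5 to 52 mm) that carry the cover's side edges. Rims beside the ledges rise to z 55, 70 mm apart. Home, the cover's top is at z 55, level with the box
- slot (a point): nominal middle of the slot's mouth, fixed to the unit, axes as the unit's: lower edge of the grey keeper bar, x -54.5, z 53.5 mm in the unit's frame. The bar spans x -71 to -54.5, z 53.5 to 59. The slot below it is open 18 mm down and ends at a solid wall at x -63.5. All this shifts with the tray, up to 8 mm along x
- catch (a joint): red sprung catch at the well's +x end, m: 0 = out, grows to 0.008 as pushed back to +x. 26 mm wide, nose at x 46, z 55, its sloping front rising to x 50, z 64 (mm, unit's frame, nominal). Spring 2 N at 0, plus 350 N/m. Pressing the cover's free end down past it takes very roughly 3 to 12 N, then it springs back to 0
- cover_grip (a point): centre of the blue grip fin on the loose grey cover (90 g), over the cover's middle, 20 mm above its underside; x from lip to free end, z up out of its top. Starts flat on the bench, fin up. Plate x -50 to 43, 64 wide, 6 thick; free end x 43 to 50 stepped down to 3 thick (goes under the catch). Fin 36 long (x), 12 thick (y), from 6 to 34 mm above the underside
- cover_lip (a point): middle of the front edge of the cover's lip, 62 mm before the cover's centre (-x), 1.5 mm above its underside; axes as the cover's. The lip is 3 mm thick, level with the underside, 40 mm wide and stands 12 mm out of the plate
- cover: the whole grey battery cover; origin at the centre of its underside, axes as cover_grip
- spare_pack: loose bystander: orange spare battery pack, block 52 x 32 x 22 mm, lies a hand's breadth in front of the cover's lip; origin at the centre of its underside
- objective: loose bystander: steel microscope objective standing behind the power unit, 28 mm across, 45 mm tall; origin under its centre
- flask: loose bystander: glass conical flask, 68 mm across, 96 mm tall; origin under its centre
- reagent: loose bystander: white reagent bottle, 44 mm across, 90 mm tall; origin under its centre
- slide_tray: loose bystander: open cardboard tray 120 x 160 x 35 mm; origin under its centre
- screwdriver: loose bystander: screwdriver lying on the bench; origin on the bench beneath it
- mug: loose bystander: blue mug, 80 mm across, 90 mm tall; origin under its centre
There are look-alikes about, which are no part of the job. Leave any orange look-alike of the cover alone.

How it is judged:
On the way:
1. the lip is down at the slot end of the well while the free end is still up (x of cover_lip in the frame of unit between -0.075 and -0.045 m and z of cover_lip in the frame of unit between 0.035 and 0.0525 m and angle between cover_grip's own z axis and vertical above 0.04 rad), for 0.2 s.
At the end, for the whole second after the job is handed in: The cover lies in the well, flat within 0.03 rad and level with the unit's top within 2 mm, lip under the grey bar, its length along the unit's within 0.08 rad, the red catch sprung out over its free end (within 1.5 mm of 0), at rest and released (angle between cover_grip's own z axis and vertical below 0.03 rad and angle between the x axis of cover_grip and the x axis of unit, either way round below 0.08 rad and z of cover_grip in the frame of unit between 0.067 and 0.0708 m and x of cover_lip in the frame of unit between -0.075 and -0.05 m and z of cover_lip in the frame of unit below 0.053 m and value of joint catch below 0.0015 m and linear speed of cover below 0.01 m/s); the robot touches nothing.
It fails at once if the cover is pushed against the unit with more than 15 N while its free end is still raised (over 0.17 rad) (contact force between cover and unit above 15 N and angle between cover_grip's own z axis and vertical above 0.17 rad).
It fails at once if the cover is pressed against the power unit with more than 35 N (contact force between cover and unit above 35 N).
It fails at once if another thing on the bench is shifted by more than 25 mm (distance of any of spare_pack, objective, flask, reagent, slide_tray, screwdriver, mug from where it was at the start of the episode above 0.025 m).
It also fails if it takes over 54 s, if anything falls off the work surface, if the arm or the gripper's body presses on something with over 40 N, if the wrist force passes 120 N, or if a joint passes its speed limit or range.

## Robot

A 6-joint arm with a two-finger parallel gripper is mounted at the origin on the work surface. World frame = base frame: x ahead of the robot, y to its left, z up, the work surface at z = 0. Lengths are in m, angles in rad, forces in N, time in s.
With the tool pointing down it reaches from about 0.35 to 0.85 m from the base axis. Payload 8.1 kg.
Tool frame: the origin (TCP) lies midway between the tips of the shut fingers; the grasp point (between the pads) lies 19 mm behind it; z points along the fingers, y is the direction in which the jaws open and shut (so a half turn about z gives the same grasp; the last joint's range is limited). The gripper opens to 93 mm and grips with 3 to 60 N. Pads are 15 mm wide; open, the fingers measure 128 mm over their backs; the gripper's body (75 mm by 188 mm) begins 65 mm behind the grasp point.
Start: joints at [-1.321, 0.13, 1.488, -0, 1.523, -0.085], TCP at [0.197, -0.567, 0.219] pointing down, gripper open.
Joint ranges: [-2.96, 2.96], [-0.89, 2.26], [0.02, 2.5], [-1.34, 4.48], [0, 2.73], [-2.66, 2.66]. Speed limits (rad/s): [2.39, 2.39, 2.79, 3.14, 3.14, 3.14].

## Interface

Orientations are given as a rotation vector (axis times angle).
In Python, from plant import robot gives the robot as it stands. The module is installed in compiled form; this text tells all that it offers.
- The arm moves only by the shell command python3 -m pendant 'ROWS' [FORCE]. ROWS is JSON, a list of rows, each an object with "translation": the shift along the tool's x, y, z in mm, a list of three; "twist": the turn, a rotation vector about the tool's x, y, z in rad, a list of three; "grip": the opening, from -1 (shut) to 1 (fully open). A call has exactly 10 rows; each row shifts and turns the pose as measured when the row begins, along the tool's axes as they then stand; what a row does not reach is not made up. A row lasts 1/10 s, in which the tool goes at most 50 mm and 8.59 degrees, less where a joint would pass 70% of its speed; a pose out of reach is approached as far as the arm can. A call is refused whole if a number of a shift passes 50 or a number of a turn 0.15, either way. A call with a gripper value outside its range is refused whole. The fingers move at their own pace and stop on an object; FORCE is the grip in N (left out, the last holds). Time passes only in rows, so rows that do not move let the fingers close, or fill a call up. It gives the time, the measured TCP pose, the force and the opening at its end, in the units of the state.
- robot.read_state(): the state, without advancing time (a new reading comes with each control period).
- robot.read_camera(name): name is "scene" or "top" or "wrist"; returns (picture, depth): 480x640x3 uint8, red, green, blue; 480x640 float32, m along the optical axis (not along the pixel's ray), 0 where there is no reading.
- robot.camera_info(name): a dict with "vertical_fov" (degrees; the focal length in pixels is half the picture's height over the tangent of half this angle, whatever the lens; pixels are square), "cx", "cy" (the principal point, pixels), "D" ([k1, k2, p1, p2, k3] as OpenCV has them; the pictures are not rectified), "cam_to_world" (4x4, takes a point from camera to world coordinates). Camera axes: x right, y up, looking along -z (the intrinsics and any distortion apply to the point x, -y, -z); pixel columns grow to the right and rows downward; lengths in m; the calibration is good to about 2 mm. A picture is of the moment at which its call begins: read the wrist's pose just before it. camera_info takes no time and is no camera call; for the wrist camera it gives the pose at the moment of the call.
- robot.close_job(): hands the job in, once; it reports no verdict.
The state is a dict: "t": time; "q": joint angles; "dq": joint speeds; "joint_torque": joint torques, N m; "tool_pos": TCP position; "orientation": TCP orientation; "force": force on the tool from outside, world axes, zero at the start; "wrist_torque": the same for the moment, N m; "opening": finger opening in m.
Only numpy, scipy, OpenCV 4.12 (cv2) and the standard library are available. Lean on these libraries where they do the work, as an engineer would, in place of code of your own. Each camera call takes 0.05 s, during which the arm holds its last target. There are 200 camera calls.

## Working session

There is one attempt and no reset: what is moved stays moved. The work goes in short steps, Python scripts to look and compute and a shell command to move; the robot and the scene stay as the last step left them, time stands still between calls to the robot, and variables do not carry over. Pictures are saved under pics/ and viewed, about 8 in all and at most 12, crops included, and the job is handed in when it is done.

```bash
mkdir -p pics
cat > h.py <<'E'
import numpy as np, cv2
from plant import robot
from scipy.spatial.transform import Rotation as R
def K(i):
    f=240/np.tan(np.radians(i["vertical_fov"])/2)
    return np.array([[f,0,i["cx"]],[0,f,i["cy"]],[0,0,1.]]),np.array(i["D"],float)
def shot(n):
    i=robot.camera_info(n); p,d=robot.read_camera(n); return p,d,i
def ray(i,uv):
    k,D=K(i); uv=np.asarray(uv,float).reshape(-1,1,2)
    n=cv2.undistortPoints(uv,k,D).reshape(-1,2)
    T=np.array(i["cam_to_world"]); d=np.c_[n[:,0],-n[:,1],-np.ones(len(n))]@T[:3,:3].T
    return T[:3,3],d
def onz(i,uv,z):
    o,d=ray(i,uv); return o+d*((z-o[2])/d[:,2])[:,None]
def dep(i,uv,dm):
    o,d=ray(i,uv); uv=np.asarray(uv,int).reshape(-1,2); return o+d*dm[uv[:,1],uv[:,0]][:,None]
def save(n,p): cv2.imwrite(f"pics/{n}.png",cv2.cvtColor(p,cv2.COLOR_RGB2BGR))
E
python3 - <<'E'
from h import *
import pickle
print(robot.read_state())
for n in("top","scene"):
    p,d,i=shot(n); save(n+"0",p); pickle.dump((p,d,i),open(n+"0.pkl","wb")); print(n,i)
E
```

```text
{'t': 0.0, 'q': array([-1.32138216e+00,  1.31068461e-01,  1.48924595e+00, -1.20239440e-05,
        1.52299535e+00, -8.54251957e-02]), 'dq': array([-0.0006142 , -0.00124914, -0.000461  , -0.00077375, -0.0010885 ,
        0.00097729]), 'joint_torque': array([-9.65922118e-04, -5.59850299e+01, -4.91752017e+01,  7.65604503e-02,
        3.58044798e-02, -1.82533568e-04]), 'tool_pos': array([ 0.19703763, -0.56614553,  0.21766112]), 'orientation': array([-3.09598040e+00, -5.23226696e-01,  2.39580896e-04]), 'force': array([0.37376137, 0.86368361, 0.92402326]), 'wrist_torque': array([0.0134455 , 0.05622545, 0.00112098]), 'opening': 0.09301927879463291}
top {'vertical_fov': 56.857892767925776, 'cx': 319.161253628947, 'cy': 236.93299905989983, 'D': array([-0.02860895,  0.        ,  0.        ,  0.        ,  0.        ]), 'cam_to_world': array([[-0.01054662,  0.98574139, -0.16793652,  0.39509858],
       [-0.99994192, -0.01002405,  0.00395911,  0.02223946],
       [ 0.00221925,  0.16796852,  0.98578986,  1.04672774],
       [ 0.        ,  0.        ,  0.        ,  1.        ]])}
scene {'vertical_fov': 53.46630124337663, 'cx': 321.952816437276, 'cy': 244.2830617621616, 'D': array([-0.06740282,  0.        ,  0.        ,  0.        ,  0.        ]), 'cam_to_world': array([[-0.27597382, -0.49529804,  0.82372223,  1.5872998 ],
       [ 0.96088652, -0.16280479,  0.22403502,  0.31391879],
       [ 0.02314182,  0.85333139,  0.52085507,  0.72308414],
       [ 0.        ,  0.        ,  0.        ,  1.        ]])}
```

View pics/top0.png

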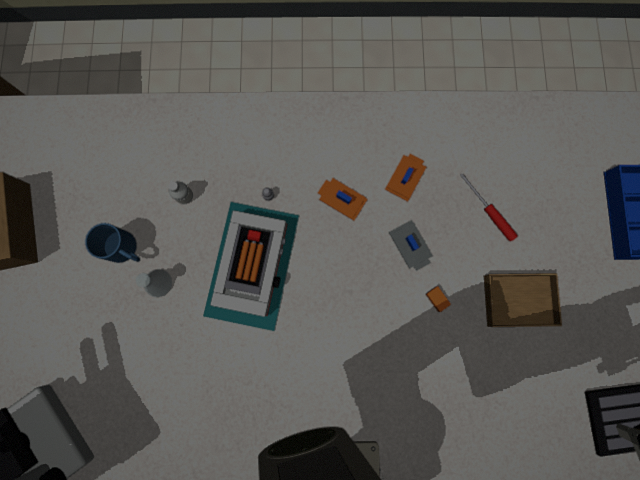

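View pics/scene0.png

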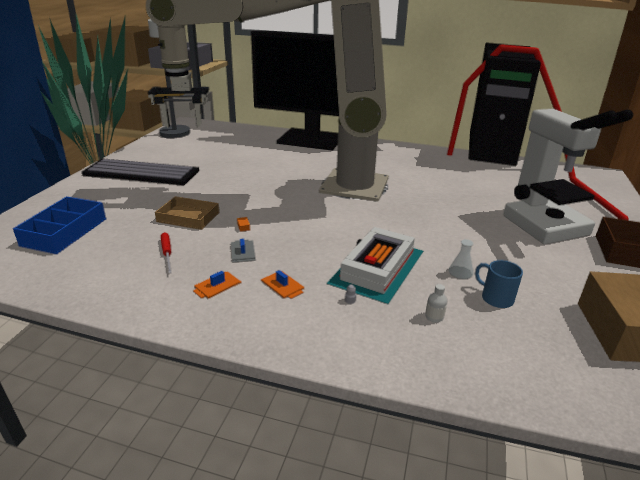

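Top view: the unit is at about (252,265) with its slot end toward the robot at (242,293) and its catch at (255,235). The grey cover is at (411,243) with its blue fin at (412,242), and the spare pack at (438,298) shows that the lip points down and right.

Run:
```python
from h import *
import pickle
p,d,i=pickle.load(open("top0.pkl","rb"))
v,u=np.mgrid[0:480,0:640]
P=dep(i,np.c_[u.ravel(),v.ravel()],d).reshape(480,640,3)
hsv=cv2.cvtColor(p,cv2.COLOR_RGB2HSV)
def box(m,name,xy=slice(0,2)):
    q=P[m][:,:2].astype(np.float32)*1000
    r=cv2.minAreaRect(q); b=cv2.boxPoints(r)
    print(name,len(q),"c",np.round(r[0],1),"size",np.round(r[1],1),"ang",round(r[2],1),"zmed",np.round(np.median(P[m][:,2])*1000,1)); print(np.round(b,0).tolist())
reg=lambda a,b,c,e:(u>=a)&(u<c)&(v>=b)&(v<e)
U=reg(195,190,310,340)
Z=P[...,2]
# bench
print("bench z",np.median(Z[reg(330,240,380,300)]))
box(U&(Z>0.05)&(Z<0.061),"unit top")
teal=U&(hsv[...,0]>80)&(hsv[...,0]<100)&(hsv[...,1]>120); box(teal,"teal")
blue=reg(385,215,440,275)&(hsv[...,0]>105)&(hsv[...,0]<130)&(hsv[...,1]>120)
box(blue,"fin"); print(P[blue][:,2].max())
C=reg(385,215,440,275)
box(C&(Z>0.028),"fin z")
g=C&(hsv[...,2]<0.0+255)
print("gray sample",p[235,400],p[243,380],hsv[235,400],hsv[243,380])
c=C&(Z>0.0035)&(Z<0.012); box(c,"plate")
red=U&((hsv[...,0]<6)|(hsv[...,0]>174))&(hsv[...,1]>150)&reg(240,225,270,245); box(red,"catch")
crop=lambda a,b,c,e,s:cv2.resize(p[b:e,a:c],None,fx=s,fy=s,interpolation=cv2.INTER_CUBIC)
A=crop(195,190,310,340,4); B=crop(380,205,465,317,5)
B=cv2.resize(B,(int(B.shape[1]*A.shape[0]/B.shape[0]),A.shape[0]))
A=np.hstack([A,B])[:, :1000]
save("crop1",np.clip(cv2.resize(A,None,fx=.8,fy=.8)*1.6,0,255).astype(np.uint8)); print(A.shape)
```

```text
bench z 0.0007776900510515494
unit top 3747 c [508.1 171.7] size [139. 221.] ang 77.8 zmed 55.5
[[385.0, 127.0], [601.0, 80.0], [631.0, 216.0], [415.0, 263.0]]
teal 2398 c [499.4 133.6] size [261.  277.4] ang 78.1 zmed 2.8
[[337.0, 35.0], [608.0, -23.0], [662.0, 233.0], [391.0, 290.0]]
fin 117 c [470.5 -96.7] size [ 34.7 279.6] ang 39.4 zmed 33.7
[[368.0, 0.0], [546.0, -216.0], [573.0, -194.0], [395.0, 22.0]]
1.0467277377769768
fin z 100 c [484.5 -86.6] size [ 35.8 279.5] ang 32.1 zmed 35.1
[[395.0, 22.0], [544.0, -215.0], [574.0, -195.0], [425.0, 41.0]]
gray sample [66 69 69] [112 110 106] [90 11 69] [ 20  14 112]
plate 1121 c [ 552.9 -203.8] size [130.6 145.3] ang 88.0 zmed 6.2
[[478.0, -267.0], [623.0, -272.0], [628.0, -141.0], [483.0, -136.0]]
catch 147 c [568.3 171.7] size [33.  47.6] ang 0.4 zmed 62.9
[[552.0, 195.0], [552.0, 148.0], [585.0, 148.0], [585.0, 196.0]]
(600, 915, 3)
```

View pics/crop1.png

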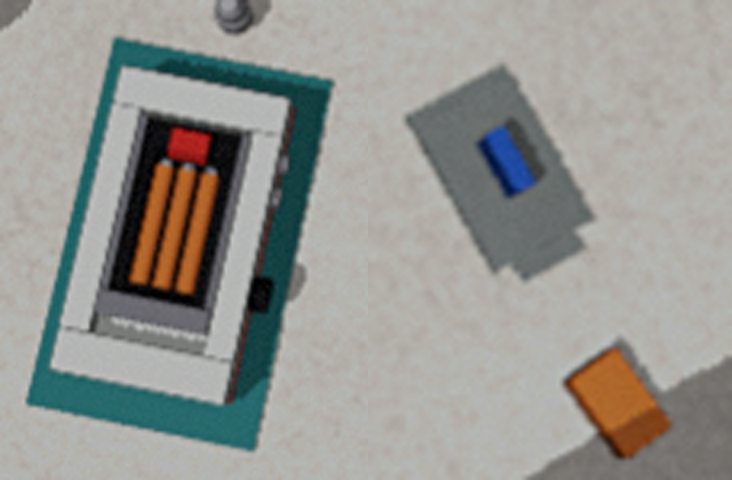

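Run:
```python
from h import *
import pickle
p,d,i=pickle.load(open("top0.pkl","rb"))
v,u=np.mgrid[0:480,0:640]
hsv=cv2.cvtColor(p,cv2.COLOR_RGB2HSV).astype(int)
reg=lambda a,b,c,e:(u>=a)&(u<c)&(v>=b)&(v<e)
def cc(m):
    m=cv2.morphologyEx(m.astype(np.uint8),cv2.MORPH_OPEN,np.ones((3,3)))
    n,l,s,_=cv2.connectedComponentsWithStats(m); return l==1+np.argmax(s[1:,4])
def box(m,z,name):
    m=cc(m); uv=np.c_[u[m],v[m]]; q=onz(i,uv,z)[:,:2].astype(np.float32)*1000
    r=cv2.minAreaRect(q); print(name,len(q),"rect c",np.round(r[0],1),np.round(r[1],1),round(r[2],1),"mean",q.mean(0).round(1)); print(np.round(cv2.boxPoints(r),0).tolist()); return q
C=reg(385,215,440,275)
box(C&(hsv[...,0]>105)&(hsv[...,0]<130)&(hsv[...,1]>120),0.034,"fin")
q=box(C&((hsv[...,2]<85)|(hsv[...,1]>100)),0.006,"cover")
# plate z=6 : lip direction by PCA
U=reg(195,190,310,340)
w=U&(hsv[...,2]>130)&(hsv[...,1]<25); box(w,0.055,"white")
print("white sample",hsv[305,235],hsv[220,250])
box(U&(hsv[...,0]>80)&(hsv[...,0]<100)&(hsv[...,1]>110)&(d>0),0.001,"teal")
box(U&(hsv[...,1]>110)&((hsv[...,0]<7)|(hsv[...,0]>173))&reg(240,225,270,245),0.064,"catch")
box(reg(420,280,455,315)&(hsv[...,1]>120)&(hsv[...,2]>100),0.022,"pack")
```

```text
fin 111 rect c [ 553.4 -196.3] [35.2 17.9] 24.2 mean [ 553.1 -196.5]
[[534.0, -195.0], [541.0, -212.0], [573.0, -197.0], [566.0, -181.0]]
cover 1207 rect c [ 548.8 -201.2] [110.9  66.7] 27.9 mean [ 550.5 -200.4]
[[484.0, -198.0], [515.0, -257.0], [613.0, -205.0], [582.0, -146.0]]Traceback (most recent call last):
  File "<stdin>", line 18, in <module>
  File "<stdin>", line 11, in box
  File "<stdin>", line 9, in cc
    return _wrapfunc(a, 'argmax', axis=axis, out=out, **kwds)
    return bound(*args, **kwds)
ValueError: attempt to get argmax of an empty sequence
```

Run:
```python
from h import *
import pickle
p,d,i=pickle.load(open("top0.pkl","rb"))
v,u=np.mgrid[0:480,0:640]
hsv=cv2.cvtColor(p,cv2.COLOR_RGB2HSV).astype(int)
reg=lambda a,b,c,e:(u>=a)&(u<c)&(v>=b)&(v<e)
P=dep(i,np.c_[u.ravel(),v.ravel()],d).reshape(480,640,3)
def rect(q,name):
    r=cv2.minAreaRect(q.astype(np.float32)); print(name,len(q),np.round(r[0],1),np.round(r[1],1),round(r[2],1),np.round(cv2.boxPoints(r),0).tolist())
U=reg(195,190,310,340)&(d>0)
m=(U&(P[...,2]>.053)&(P[...,2]<.0575)&(hsv[...,1]<40)&(hsv[...,2]>110)).astype(np.uint8)
n,l,s,_=cv2.connectedComponentsWithStats(m); m=l==1+np.argmax(s[1:,4])
rect(onz(i,np.c_[u[m],v[m]],.055)[:,:2]*1000,"white")
m=U&(hsv[...,0]>80)&(hsv[...,0]<105)&(hsv[...,1]>80)&(P[...,2]<.01)
m=cv2.morphologyEx(m.astype(np.uint8),cv2.MORPH_OPEN,np.ones((2,2)))>0
rect(onz(i,np.c_[u[m],v[m]],.001)[:,:2]*1000,"teal")
m=reg(235,225,275,250)&(hsv[...,1]>150)&((hsv[...,0]<5)|(hsv[...,0]>175))
rect(onz(i,np.c_[u[m],v[m]],.064)[:,:2]*1000,"catch")
s=robot.read_state(); print(R.from_rotvec(s["orientation"]).as_matrix().round(3))
```

```text
white 496 [415.4 199.4] [119.9  25.9] 78.1 [[390.0, 143.0], [416.0, 138.0], [440.0, 255.0], [415.0, 261.0]]
teal 2529 [506.2 176.8] [169.  278.6] 78.0 [[352.0, 123.0], [625.0, 65.0], [660.0, 230.0], [388.0, 289.0]]
catch 147 [556.1 173.3] [33.4 58.9] 59.5 [[522.0, 174.0], [573.0, 144.0], [590.0, 173.0], [539.0, 203.0]]
[[ 0.944  0.329 -0.   ]
 [ 0.329 -0.944  0.002]
 [ 0.    -0.002 -1.   ]]
```

```bash
python3 -m pendant '[{"translation":[46,-23,2],"twist":[0,0,-0.015],"grip":1},{"translation":[46,-23,2],"twist":[0,0,-0.015],"grip":1},{"translation":[46,-23,2],"twist":[0,0,-0.015],"grip":1},{"translation":[46,-23,2],"twist":[0,0,-0.015],"grip":1},{"translation":[46,-23,2],"twist":[0,0,-0.015],"grip":1},{"translation":[46,-23,2],"twist":[0,0,-0.015],"grip":1},{"translation":[46,-23,2],"twist":[0,0,-0.015],"grip":1},{"translation":[46,-23,2],"twist":[0,0,-0.015],"grip":1},{"translation":[46,-23,2],"twist":[0,0,-0.015],"grip":1},{"translation":[40,-20,2],"twist":[0,0,-0.015],"grip":1}]' 40
cat >> h.py <<'E'
def to(pos,heading,tilt=0):
    """print shift/turn in current tool axes to reach TCP pos (mm), tool x heading (deg), tilt rad (free end up)"""
    s=robot.read_state(); Rc=R.from_rotvec(s["orientation"])
    x=np.array([np.cos(np.radians(heading)),np.sin(np.radians(heading)),0]); z=np.array([0,0,1.])
    c,sn=np.cos(tilt),np.sin(tilt); X=c*x+sn*z; Z=-(-sn*x+c*z); Y=np.cross(Z,X)
    Rt=R.from_matrix(np.c_[X,Y,Z])
    print("t",round(s["t"],2),"tcp",(s["tool_pos"]*1000).round(1),"F",s["force"].round(1),"open",round(s["opening"]*1000,1),"q",s["q"].round(2))
    print(" shift",Rc.inv().apply(np.array(pos)/1-s["tool_pos"]*1000).round(1),"turn",(Rc.inv()*Rt).as_rotvec().round(3))
E
python3 - <<'E'
from h import *
to([553.5,-197.5,150],28)
p,d,i=shot("wrist"); save("w1",p); import pickle; pickle.dump((p,d,i),open("w1.pkl","wb"))
v,u=np.mgrid[0:480,0:640]
hsv=cv2.cvtColor(p,cv2.COLOR_RGB2HSV).astype(int)
m=((hsv[...,0]>105)&(hsv[...,0]<130)&(hsv[...,1]>120)).astype(np.uint8)
n,l,s,_=cv2.connectedComponentsWithStats(m)
for k in range(1,n):
    if s[k,4]>200:
        a=l==k; q=onz(i,np.c_[u[a],v[a]],.034)[:,:2]*1000; r=cv2.minAreaRect(q.astype(np.float32)); print(s[k],np.round(r[0],1),np.round(r[1],1),r[2])
E
```

```text
t: 1.1
tool_pos: [0.5163, -0.1873, 0.1937]
orientation: [-3.046, -0.744, 0.005]
force: [0.5, -0.3, 0.2]
opening: 0.0931
t 1.1 tcp [ 516.3 -187.3  193.7] F [ 0.5 -0.3  0.2] open 93.1 q [-0.44  0.01  1.66  0.    1.48  0.65]
 shift [28.4 26.5 43.5] turn [-0.007  0.002 -0.01 ]
[416   0  41  25 396] [ 710.9 -187.6] [ 8.5 34.2] 59.366310119628906
[341 167  16  42 597] [ 556.2 -194.6] [35.6 13. ] 28.367794036865234
```

View pics/w1.png

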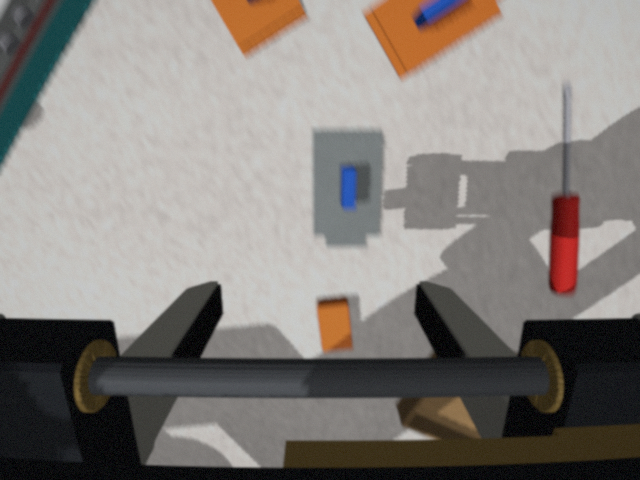

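Wrist view: the fin is at (349,187) and the lip points down the image toward the spare pack at (335,323). The fin measures 35.6 x 13 mm at heading 28.4°, which matches the spec.

```bash
python3 -m pendant '[{"translation":[8,6,15],"twist":[0,0,-0.01],"grip":1},{"translation":[8,7,15],"twist":[0,0,0],"grip":1},{"translation":[8,7,20],"twist":[0,0,0],"grip":1},{"translation":[7,6,20],"twist":[0,0,0],"grip":1},{"translation":[0,0,20],"twist":[0,0,0],"grip":1},{"translation":[0,0,20],"twist":[0,0,0],"grip":1},{"translation":[0,0,18],"twist":[0,0,0],"grip":1},{"translation":[0,0,5],"twist":[0,0,0],"grip":1},{"translation":[0,0,0],"twist":[0,0,0],"grip":1},{"translation":[0,0,0],"twist":[0,0,0],"grip":1}]'
python3 - <<'E'
from h import *
to([555.5,-195.5,9],28.3)
E
```

```text
t: 2.15
tool_pos: [0.5592, -0.1844, 0.0524]
orientation: [-3.03, -0.778, 0.009]
force: [0.8, 0.5, -0.1]
opening: 0.093
t 2.15 tcp [ 559.2 -184.4   52.4] F [ 0.8  0.5 -0.1] open 93.0 q [-0.41  0.25  1.67  0.01  1.24  0.66]
 shift [-8.5  8.6 43.3] turn [-0.014  0.002  0.009]
```

```bash
python3 -m pendant '[{"translation":[-5,5,5],"twist":[-0.014,0,0.005],"grip":1},{"translation":[-3,4,5],"twist":[0,0,0.004],"grip":1},{"translation":[0,0,0],"twist":[0,0,0],"grip":1},{"translation":[0,0,0],"twist":[0,0,0],"grip":1},{"translation":[0,0,0],"twist":[0,0,0],"grip":1},{"translation":[0,0,0],"twist":[0,0,0],"grip":1},{"translation":[0,0,0],"twist":[0,0,0],"grip":1},{"translation":[0,0,0],"twist":[0,0,0],"grip":1},{"translation":[0,0,0],"twist":[0,0,0],"grip":1},{"translation":[0,0,0],"twist":[0,0,0],"grip":1}]'
python3 - <<'E'
from h import *
to([555.5,-195.5,9],28.3)
E
```

```text
t: 3.15
tool_pos: [0.5587, -0.1984, 0.0458]
orientation: [3.041, 0.765, 0.005]
force: [-0.6, -0.7, 0.7]
opening: 0.093
t 3.15 tcp [ 558.7 -198.4   45.8] F [-0.6 -0.7  0.7] open 93.0 q [-0.43  0.25  1.68 -0.    1.21  0.65]
 shift [-1.5 -4.3 36.7] turn [ 0.006 -0.002 -0.001]
```

```bash
python3 -m pendant '[{"translation":[-1,-2,4],"twist":[0.003,0,0],"grip":1},{"translation":[0,-1,6],"twist":[0,0,0],"grip":1},{"translation":[0,0,6],"twist":[0,0,0],"grip":1},{"translation":[0,0,6],"twist":[0,0,0],"grip":1},{"translation":[0,0,6],"twist":[0,0,0],"grip":1},{"translation":[0,0,4],"twist":[0,0,0],"grip":1},{"translation":[0,0,2],"twist":[0,0,0],"grip":1},{"translation":[0,0,0],"twist":[0,0,0],"grip":1},{"translation":[0,0,0],"twist":[0,0,0],"grip":1},{"translation":[0,0,0],"twist":[0,0,0],"grip":1}]'
python3 - <<'E'
from h import *
to([555.5,-195.5,9],28.3)
E
```

```text
t: 4.15
tool_pos: [0.5555, -0.1958, 0.0075]
orientation: [3.045, 0.766, 0.002]
force: [0.5, -0.1, -0.8]
opening: 0.093
t 4.15 tcp [ 555.5 -195.8    7.5] F [ 0.5 -0.1 -0.8] open 93.0 q [-0.43  0.3   1.7  -0.    1.14  0.65]
 shift [ 0.1 -0.3 -1.5] turn [ 0.002 -0.001 -0.001]
```

```bash
python3 -m pendant '[{"translation":[0,0,-1],"twist":[0,0,0],"grip":-1},{"translation":[0,0,0],"twist":[0,0,0],"grip":-1},{"translation":[0,0,0],"twist":[0,0,0],"grip":-1},{"translation":[0,0,0],"twist":[0,0,0],"grip":-1},{"translation":[0,0,0],"twist":[0,0,0],"grip":-1},{"translation":[0,0,0],"twist":[0,0,0],"grip":-1},{"translation":[0,0,0],"twist":[0,0,0],"grip":-1},{"translation":[0,0,0],"twist":[0,0,0],"grip":-1},{"translation":[0,0,0],"twist":[0,0,0],"grip":-1},{"translation":[0,0,0],"twist":[0,0,0],"grip":-1}]' 40
python3 - <<'E'
from h import *
to([508,178,150],-12)
E
```

```text
t: 5.15
tool_pos: [0.5563, -0.1961, 0.0097]
orientation: [3.044, 0.765, 0.004]
force: [-0.4, -0.1, 0.2]
opening: 0.0175
t 5.15 tcp [ 556.3 -196.1    9.7] F [-0.4 -0.1  0.2] open 17.5 q [-0.43  0.3   1.7  -0.    1.14  0.65]
 shift [ 134.6 -352.  -141.1] turn [ 0.002 -0.003  0.702]
```

```bash
python3 -m pendant '[{"translation":[0,0,0],"twist":[0,0,0],"grip":-1},{"translation":[0,0,0],"twist":[0,0,0],"grip":-1},{"translation":[0,0,0],"twist":[0,0,0],"grip":-1},{"translation":[0,0,-5],"twist":[0,0,0],"grip":-1},{"translation":[0,0,-15],"twist":[0,0,0],"grip":-1},{"translation":[0,0,-25],"twist":[0,0,0],"grip":-1},{"translation":[0,0,-30],"twist":[0,0,0],"grip":-1},{"translation":[0,0,-30],"twist":[0,0,0],"grip":-1},{"translation":[0,0,-30],"twist":[0,0,0],"grip":-1},{"translation":[0,0,-20],"twist":[0,0,0],"grip":-1}]' 40
python3 - <<'E'
from h import *
to([390,203,190],-12)
E
```

```text
t: 6.15
tool_pos: [0.5529, -0.1945, 0.1716]
orientation: [-3.045, -0.766, 0.004]
force: [0.0, -0.6, -0.9]
opening: 0.0116
t 6.15 tcp [ 552.9 -194.5  171.6] F [ 0.  -0.6 -0.9] open 11.6 q [-0.43  0.12  1.58 -0.    1.44  0.65]
 shift [  44.4 -427.3  -17.6] turn [-0.001  0.003  0.702]
```

```bash
python3 -m pendant '[{"translation":[4,-20,-3],"twist":[0,0,0.07],"grip":-1},{"translation":[2,-43,-3],"twist":[0,0,0.07],"grip":-1},{"translation":[-1,-43,-2],"twist":[0,0,0.07],"grip":-1},{"translation":[-5,-43,-2],"twist":[0,0,0.07],"grip":-1},{"translation":[-8,-42,-2],"twist":[0,0,0.07],"grip":-1},{"translation":[-11,-41,-2],"twist":[0,0,0.07],"grip":-1},{"translation":[-14,-40,-2],"twist":[0,0,0.07],"grip":-1},{"translation":[-16,-39,-2],"twist":[0,0,0.07],"grip":-1},{"translation":[-20,-37,0],"twist":[0,0,0.07],"grip":-1},{"translation":[-12,-20,0],"twist":[0,0,0.05],"grip":-1}]'
python3 - <<'E'
from h import *
to([390,203,190],-12)
E
```

```text
t: 7.15
tool_pos: [0.4093, 0.1705, 0.2078]
orientation: [3.122, -0.348, 0.036]
force: [1.2, -0.1, -1.0]
opening: 0.012
t 7.15 tcp [409.3 170.5 207.8] F [ 1.2 -0.1 -1. ] open 12.0 q [ 0.29 -0.32  1.93 -0.01  1.51  2.08]
 shift [-26.3 -27.4  17.3] turn [-0.002 -0.023 -0.012]
```

```bash
python3 -m pendant '[{"translation":[-10,-10,6],"twist":[0,-0.02,-0.01],"grip":-1},{"translation":[-8,-8,6],"twist":[0,0,0],"grip":-1},{"translation":[-2,-2,2],"twist":[0,0,0],"grip":-1},{"translation":[0,0,0],"twist":[0,0,0],"grip":-1},{"translation":[0,0,0],"twist":[0,0,0],"grip":-1},{"translation":[0,0,0],"twist":[0,0,0],"grip":-1},{"translation":[0,0,0],"twist":[0,0,0],"grip":-1},{"translation":[0,0,0],"twist":[0,0,0],"grip":-1},{"translation":[0,0,0],"twist":[0,0,0],"grip":-1},{"translation":[0,0,0],"twist":[0,0,0],"grip":-1}]'
python3 - <<'E'
from h import *
import pickle
to([390,203,190],-12)
p,d,i=shot("wrist"); save("w2",p); pickle.dump((p,d,i,robot.read_state()),open("w2.pkl","wb"))
E
```

```text
t: 8.15
tool_pos: [0.3943, 0.1939, 0.1948]
orientation: [-3.123, 0.326, -0.006]
force: [-0.9, -0.0, -1.5]
opening: 0.0119
t 8.15 tcp [394.3 193.9 194.8] F [-0.9 -0.  -1.5] open 11.9 q [ 0.34 -0.31  1.95 -0.    1.5   2.12]
 shift [-6.1 -8.   4.8] turn [-0.002 -0.004  0.001]
```

View pics/w2.png

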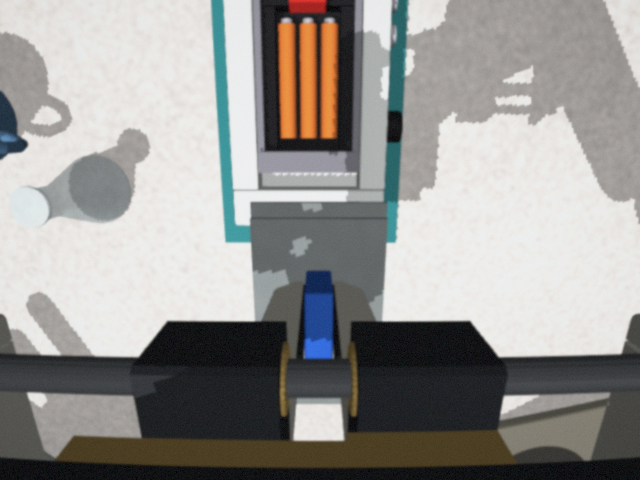

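The cover is held straight, free end forward (top edge at row 203). The bar is at about rows 172–188, the dark strip at rows 150–171 and the cells at columns 280–338. Next is the depth profile along the unit's axis.

Run:
```python
from h import *
import pickle
p,d,i,s=pickle.load(open("w2.pkl","rb"))
hd=np.radians(-12); X=np.array([np.cos(hd),np.sin(hd)]);Y=np.array([-X[1],X[0]]); c=np.array([508,178.])
v,u=np.mgrid[0:480,0:640]
P=dep(i,np.c_[u.ravel(),v.ravel()],d).reshape(480,640,3)*1000
uf=np.dstack([(P[...,:2]-c)@X,(P[...,:2]-c)@Y,P[...,2]])
for r in list(range(0,14,2))+list(range(126,216,3)): print(r,*[np.round(uf[r,k],0).astype(int).tolist() if d[r,k]>0 else None for k in (270,309,345)],p[r,309].tolist())
print("row 100 / 185 profile y")
for r in (60,120,180):
  print(r,[(k,*np.round(uf[r,k,1:],0).astype(int).tolist()) for k in range(212,412,6) if d[r,k]>0])
```

```text
0 [60, 29, 50] [56, 0, 62] [60, -26, 50] [219, 54, 50]
2 [58, 29, 52] [54, 0, 64] [58, -26, 51] [188, 39, 38]
4 [57, 29, 51] [54, 0, 62] [57, -26, 51] [164, 33, 31]
6 [56, 29, 50] [53, 0, 60] [56, -26, 49] [164, 37, 32]
8 [55, 30, 48] [52, 0, 59] [55, -27, 49] [165, 41, 37]
10 [53, 29, 50] [52, 0, 55] [54, -27, 49] [161, 37, 31]
12 [52, 30, 48] [56, 1, 34] [52, -27, 48] [121, 34, 32]
126 [-31, 32, 49] [-31, 1, 48] [-31, -28, 49] [234, 148, 67]
129 [-33, 32, 49] [-33, 1, 47] [-33, -28, 49] [234, 147, 66]
132 [-35, 32, 49] [-35, 1, 48] [-35, -28, 49] [234, 145, 66]
135 [-38, 32, 48] [-38, 1, 47] [-38, -28, 48] [233, 145, 66]
138 [-40, 32, 48] [-40, 1, 35] [-40, -28, 48] [134, 83, 46]
141 [-42, 32, 48] [-43, 1, 35] [-42, -28, 49] [22, 22, 22]
144 [-45, 32, 48] [-45, 1, 35] [-45, -28, 48] [26, 23, 25]
147 [-47, 32, 49] [-48, 1, 35] [-47, -28, 50] [27, 27, 27]
150 [-50, 32, 49] [-50, 1, 34] [-49, -28, 49] [60, 60, 63]
153 [-51, 31, 59] [-51, 0, 59] [-51, -28, 58] [148, 148, 157]
156 [-54, 31, 59] [-54, 0, 58] [-54, -28, 59] [151, 150, 161]
159 [-56, 31, 59] [-56, 0, 59] [-56, -28, 59] [15
[... 2041 characters left out ...]
8), (350, -32, 48), (356, -36, 55), (362, -41, 53), (368, -45, 55), (374, -50, 54), (380, -55, 53), (386, -60, 54), (392, -66, 47), (398, -70, 47), (404, -86, -1), (410, -91, 0)]
180 [(212, 96, -2), (218, 90, -2), (224, 83, 1), (230, 77, 2), (236, 60, 55), (242, 55, 56), (248, 50, 56), (254, 45, 54), (260, 42, 42), (266, 39, 30), (272, 34, 29), (278, 29, 28), (284, 23, 28), (290, 18, 28), (296, 13, 30), (302, 7, 29), (308, 2, 29), (314, -3, 30), (320, -8, 29), (326, -14, 29), (332, -19, 30), (338, -24, 29), (344, -29, 31), (350, -35, 29), (356, -40, 30), (362, -42, 54), (368, -47, 55), (374, -52, 54), (380, -57, 54), (386, -71, 1), (392, -77, 2), (398, -82, 2), (404, -89, 0), (410, -95, -1)]
```

Run:
```python
from h import *
import pickle
p,d,i,s=pickle.load(open("w2.pkl","rb"))
hd=np.radians(-12); X=np.array([np.cos(hd),np.sin(hd)]);Y=np.array([-X[1],X[0]]); c=np.array([508,178.])
f=lambda uv,z:(lambda q:np.c_[(q[:,:2]-c)@X,(q[:,:2]-c)@Y].round(1).tolist())(onz(i,uv,z/1000)*1000)
for k in (290,330,360): print(k,[(r,int(p[r,k].sum())) for r in range(196,224)])
g=p.astype(int).sum(2)
for r in (208,225,240): 
  e=np.abs(np.diff(g[r])); print(r,[(k,int(e[k])) for k in np.argsort(e)[-8:]], [ (k,g[r,k]) for k in range(246,258,2)],[ (k,g[r,k]) for k in range(380,392,2)])
print("tip z188",f([[270,201],[365,201]],188),"step z191",f([[270,217],[365,217]],191))
print("tcp",f([[0,0]],1),((s["tool_pos"][:2]*1000-c)@X),((s["tool_pos"][:2]*1000-c)@Y))
print("edges z188",f([[251,208],[386,208]],188), "z191",f([[252,240],[385.5,240]],191))
b=((cv2.cvtColor(p,cv2.COLOR_RGB2HSV)[...,0]>105)&(cv2.cvtColor(p,cv2.COLOR_RGB2HSV)[...,1]>120)); b[:, :280]=0;b[:,360:]=0
rr=np.where(b.any(1))[0]; print("blue rows",rr.min(),rr.max()); print([(r,np.where(b[r])[0][[0,-1]].tolist()) for r in range(max(rr.min(),262),340,8) if b[r].any()])
```

```text
290 [(196, 714), (197, 717), (198, 717), (199, 714), (200, 685), (201, 564), (202, 385), (203, 305), (204, 300), (205, 308), (206, 305), (207, 316), (208, 303), (209, 304), (210, 300), (211, 306), (212, 305), (213, 316), (214, 312), (215, 308), (216, 292), (217, 271), (218, 253), (219, 290), (220, 306), (221, 308), (222, 317), (223, 315)]
330 [(196, 718), (197, 715), (198, 714), (199, 713), (200, 685), (201, 552), (202, 388), (203, 311), (204, 303), (205, 308), (206, 314), (207, 315), (208, 309), (209, 313), (210, 322), (211, 308), (212, 307), (213, 302), (214, 303), (215, 307), (216, 297), (217, 265), (218, 261), (219, 268), (220, 300), (221, 308), (222, 315), (223, 311)]
360 [(196, 526), (197, 526), (198, 524), (199, 516), (200, 491), (201, 427), (202, 336), (203, 307), (204, 316), (205, 306), (206, 309), (207, 308), (208, 310), (209, 311), (210, 314), (211, 324), (212, 308), (213, 317), (214, 319), (215, 315), (216, 300), (217, 273), (218, 251), (219, 279), (220, 293), (221, 303), (222, 307), (223, 301)]
208 [(np.int64(633), 98), (np.int64(223), 107), (np.int64(233), 116), (np.int
[... 944 characters left out ...]
 (np.int64(395), 124), (np.int64(224), 126)] [(246, np.int64(395)), (248, np.int64(394)), (250, np.int64(350)), (252, np.int64(313)), (254, np.int64(313)), (256, np.int64(309))] [(380, np.int64(321)), (382, np.int64(304)), (384, np.int64(326)), (386, np.int64(330)), (388, np.int64(361)), (390, np.int64(368))]
tip z188 [[-67.3, 15.2], [-67.2, -28.8]] step z191 [[-74.2, 15.1], [-74.2, -28.6]]
tcp [[84.3, 278.9]] -114.5643603267669 -8.025342138948862
edges z188 [[-70.6, 24.2], [-70.5, -38.7]] z191 [[-85.3, 23.9], [-85.1, -38.7]]
blue rows 0 479
[(278, [307, 330]), (286, [305, 332]), (294, [304, 333]), (302, [303, 333]), (310, [303, 333]), (318, [302, 334]), (326, [303, 336]), (334, [303, 333])]
```

Run:
```python
from h import *
to([523.7,175.2,110],-12,0.25)
```

```text
t 8.2 tcp [394.3 194.  194.9] F [ 0.6  0.2 -1. ] open 11.7 q [ 0.34 -0.31  1.95 -0.    1.5   2.12]
 shift [130.2  -8.2  85.4] turn [-0.002  0.246  0.001]
```

```bash
python3 -m pendant '[{"translation":[10,-1,0],"twist":[0,0,0],"grip":-1},{"translation":[20,-1,5],"twist":[0,0,0],"grip":-1},{"translation":[22,-1,10],"twist":[0,0,0],"grip":-1},{"translation":[22,-1,10],"twist":[0,0.03,0],"grip":-1},{"translation":[20,-1,10],"twist":[0,0.06,0],"grip":-1},{"translation":[10,-1,5],"twist":[0,0.06,0],"grip":-1},{"translation":[5,-1,5],"twist":[0,0.05,0],"grip":-1},{"translation":[0,0,0],"twist":[0,0.03,0],"grip":-1},{"translation":[0,0,0],"twist":[0,0,0],"grip":-1},{"translation":[0,0,0],"twist":[0,0,0],"grip":-1}]'
python3 - <<'E'
from h import *
to([523.7,175.2,110],-12,0.25)
E
```

```text
t: 9.2
tool_pos: [0.5136, 0.1769, 0.1516]
orientation: [3.079, -0.32, 0.378]
force: [-1.0, -0.0, -1.0]
opening: 0.0119
t 9.2 tcp [513.6 176.9 151.6] F [-1. -0. -1.] open 11.9 q [ 0.32 -0.19  1.94 -0.13  1.17  2.14]
 shift [-0.2 -0.3 42.9] turn [-0.003  0.006  0.002]
```

```bash
python3 -m pendant '[{"translation":[0,0,5],"twist":[0,0.006,0],"grip":-1},{"translation":[0,0,8],"twist":[0,0,0],"grip":-1},{"translation":[0,0,8],"twist":[0,0,0],"grip":-1},{"translation":[0,0,8],"twist":[0,0,0],"grip":-1},{"translation":[0,0,8],"twist":[0,0,0],"grip":-1},{"translation":[0,0,3],"twist":[0,0,0],"grip":-1},{"translation":[0,0,1],"twist":[0,0,0],"grip":-1},{"translation":[0,0,0],"twist":[0,0,0],"grip":-1},{"translation":[0,0,0],"twist":[0,0,0],"grip":-1},{"translation":[0,0,0],"twist":[0,0,0],"grip":-1}]'
python3 - <<'E'
from h import *
to([523.7,175.2,94],-12,0.25)
p,d,i=shot("wrist"); q,_,_=shot("scene")
a=cv2.resize(q[190:330,300:460],(640,560)); save("w3",np.hstack([cv2.resize(p,(400,300)),a[:300*560//560,:400] if 0 else cv2.resize(a,(343,300))]))
E
```

```text
t: 10.2
tool_pos: [0.5249, 0.1746, 0.1087]
orientation: [3.078, -0.321, 0.385]
force: [-1.1, -0.3, -1.8]
opening: 0.0116
t 10.2 tcp [524.9 174.6 108.7] F [-1.1 -0.3 -1.8] open 11.6 q [ 0.31 -0.12  1.97 -0.14  1.08  2.14]
 shift [-4.9 -0.3 13.9] turn [-0.003  0.001  0.001]
```

View pics/w3.png

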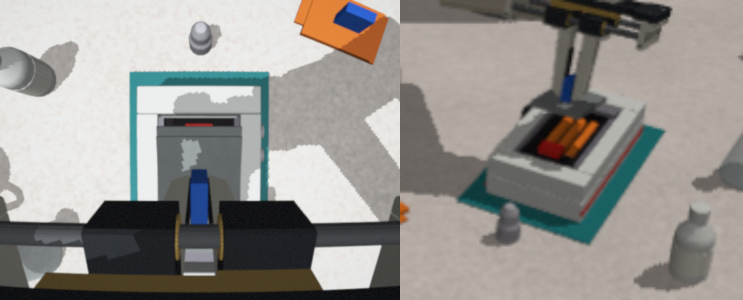

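The view shows the tilted cover above the well, laterally centred between the rims.

```bash
python3 -m pendant '[{"translation":[-1.5,0,4],"twist":[0,0,0],"grip":-1},{"translation":[-1.5,0,5],"twist":[0,0,0],"grip":-1},{"translation":[-1.5,0,5],"twist":[0,0,0],"grip":-1},{"translation":[-1.5,0,5],"twist":[0,0,0],"grip":-1},{"translation":[-1,0,3],"twist":[0,0,0],"grip":-1},{"translation":[-0.5,0,2],"twist":[0,0,0],"grip":-1},{"translation":[0,0,1],"twist":[0,0,0],"grip":-1},{"translation":[0,0,0],"twist":[0,0,0],"grip":-1},{"translation":[0,0,0],"twist":[0,0,0],"grip":-1},{"translation":[0,0,0],"twist":[0,0,0],"grip":-1}]'
python3 - <<'E'
from h import *
to([523.7,175.2,72.5],-12,0.25)
E
```

```text
t: 11.3
tool_pos: [0.5237, 0.175, 0.0804]
orientation: [3.078, -0.321, 0.386]
force: [-0.3, 0.1, -0.9]
opening: 0.0116
t 11.3 tcp [523.7 175.   80.4] F [-0.3  0.1 -0.9] open 11.6 q [ 0.31 -0.09  1.99 -0.14  1.02  2.15]
 shift [-2.  -0.2  7.6] turn [-0.003  0.001  0.001]
```

```bash
python3 -m pendant '[{"translation":[-0.4,0,1.2],"twist":[0,0,0],"grip":-1},{"translation":[-0.4,0,1.2],"twist":[0,0,0],"grip":-1},{"translation":[-0.4,0,1.2],"twist":[0,0,0],"grip":-1},{"translation":[-0.3,0,1.2],"twist":[0,0,0],"grip":-1},{"translation":[-0.3,0,1],"twist":[0,0,0],"grip":-1},{"translation":[-0.2,0,0.7],"twist":[0,0,0],"grip":-1},{"translation":[0,0,0.3],"twist":[0,0,0],"grip":-1},{"translation":[0,0,0],"twist":[0,0,0],"grip":-1},{"translation":[0,0,0],"twist":[0,0,0],"grip":-1},{"translation":[0,0,0],"twist":[0,0,0],"grip":-1}]'
python3 - <<'E'
from h import *
to([523.7,175.2,72.5],-12,0.25)
E
```

```text
t: 12.3
tool_pos: [0.5238, 0.1751, 0.0732]
orientation: [3.078, -0.321, 0.387]
force: [0.0, 0.7, -1.7]
opening: 0.0116
t 12.3 tcp [523.8 175.1  73.2] F [ 0.   0.7 -1.7] open 11.6 q [ 0.31 -0.08  2.   -0.14  1.01  2.15]
 shift [-0.3 -0.   0.7] turn [-0.004  0.     0.001]
```

```bash
python3 -m pendant '[{"translation":[-1,0,0.3],"twist":[0,0,0],"grip":-1},{"translation":[-1.2,0,0],"twist":[0,0,0],"grip":-1},{"translation":[-1.2,0,-0.3],"twist":[0,0,0],"grip":-1},{"translation":[-1.2,0,-0.3],"twist":[0,0,0],"grip":-1},{"translation":[-1.2,0,-0.3],"twist":[0,0,0],"grip":-1},{"translation":[-1.2,0,-0.3],"twist":[0,0,0],"grip":-1},{"translation":[-1,0,-0.3],"twist":[0,0,0],"grip":-1},{"translation":[-0.5,0,-0.1],"twist":[0,0,0],"grip":-1},{"translation":[0,0,0],"twist":[0,0,0],"grip":-1},{"translation":[0,0,0],"twist":[0,0,0],"grip":-1}]'
python3 - <<'E'
from h import *
to([523.7,175.2,72.5],-12,0.25)
E
```

```text
t: 13.3
tool_pos: [0.5146, 0.1772, 0.0725]
orientation: [3.078, -0.321, 0.388]
force: [-1.1, -0.4, -0.6]
opening: 0.0117
t 13.3 tcp [514.6 177.2  72.5] F [-1.1 -0.4 -0.6] open 11.7 q [ 0.32 -0.1   2.02 -0.14  1.01  2.16]
 shift [9.  0.1 2.3] turn [-0.004 -0.     0.001]
```

```bash
python3 -m pendant '[{"translation":[-0.6,0,-0.15],"twist":[0,0,0],"grip":-1},{"translation":[-0.6,0,-0.15],"twist":[0,0,0],"grip":-1},{"translation":[-0.6,0,-0.15],"twist":[0,0,0],"grip":-1},{"translation":[-0.6,0,-0.15],"twist":[0,0,0],"grip":-1},{"translation":[-0.6,0,-0.15],"twist":[0,0,0],"grip":-1},{"translation":[-0.3,0,-0.1],"twist":[0,0,0],"grip":-1},{"translation":[0,0,0],"twist":[0,0,0],"grip":-1}, {"translation":[0,0,0],"twist":[0,0,0],"grip":-1},{"translation":[0,0,0],"twist":[0,0,0],"grip":-1},{"translation":[0,0,0],"twist":[0,0,0],"grip":-1}]'
python3 - <<'E'
from h import *
to([523.7,175.2,72.5],-12,0.25)
E
```

```text
t: 14.3
tool_pos: [0.5111, 0.1779, 0.0725]
orientation: [3.078, -0.321, 0.388]
force: [-0.7, 0.6, -1.2]
opening: 0.0113
t 14.3 tcp [511.1 177.9  72.5] F [-0.7  0.6 -1.2] open 11.3 q [ 0.33 -0.11  2.03 -0.15  1.01  2.17]
 shift [12.5  0.1  3.2] turn [-0.004 -0.     0.001]
```

```bash
python3 -m pendant '[{"translation":[-0.5,0,-0.13],"twist":[0,0,0],"grip":-1},{"translation":[-0.5,0,-0.13],"twist":[0,0,0],"grip":-1},{"translation":[-0.5,0,-0.13],"twist":[0,0,0],"grip":-1},{"translation":[-0.5,0,-0.13],"twist":[0,0,0],"grip":-1},{"translation":[0,0,0],"twist":[0,0,0],"grip":-1},{"translation":[0,0,0],"twist":[0,0,0],"grip":-1},{"translation":[0,0,0],"twist":[0,0,0],"grip":-1}, {"translation":[0,0,0],"twist":[0,0,0],"grip":-1},{"translation":[0,0,0],"twist":[0,0,0],"grip":-1},{"translation":[0,0,0],"twist":[0,0,0],"grip":-1}]'
python3 - <<'E'
from h import *
to([523.7,175.2,72.5],-12,0.25)
E
```

```text
t: 15.3
tool_pos: [0.5104, 0.1781, 0.0733]
orientation: [3.078, -0.321, 0.393]
force: [2.5, 0.0, -1.7]
opening: 0.0118
t 15.3 tcp [510.4 178.1  73.3] F [ 2.5  0.  -1.7] open 11.8 q [ 0.33 -0.11  2.03 -0.15  1.01  2.17]
 shift [13.   0.1  4.1] turn [-0.004 -0.003  0.001]
```

Contact with the end wall at 13.6 mm of travel (vision predicted 14.5), at about 2.5 N. I'll back off about 1 mm and pivot down to just above the catch.

Run:
```python
from h import *
to([511.6,177.8,72.3],-12,0.25)
for th,z0 in ((.21,49.3),(.17,49.3),(.14,49.3)):
    c,s=np.cos(th),np.sin(th); C=np.array([-62.3+62*c+1.5*s, z0+50*s]); T=C+[2.8*c-9.7*s,2.8*s+9.7*c]
    print(th,T.round(1)); to([512.75+T[0]*.978,177.6-T[0]*.208,T[1]],-12,th)
```

```text
t 15.3 tcp [510.4 178.1  73.3] F [ 2.5  0.  -1.7] open 11.8 q [ 0.33 -0.11  2.03 -0.15  1.01  2.17]
 shift [1.  0.1 1.2] turn [-0.004 -0.003  0.001]
0.21 [-0.6 69.8]
t 15.3 tcp [510.4 178.1  73.3] F [ 2.5  0.  -1.7] open 11.8 q [ 0.33 -0.11  2.03 -0.15  1.01  2.17]
 shift [0.8 0.  3.8] turn [-0.004 -0.043  0.001]
0.17 [ 0.2 67.8]
t 15.3 tcp [510.4 178.1  73.3] F [ 2.5  0.  -1.7] open 11.8 q [ 0.33 -0.11  2.03 -0.15  1.01  2.17]
 shift [1.1 0.  5.9] turn [-0.004 -0.083  0.001]
0.14 [ 0.7 66.3]
t 15.3 tcp [510.4 178.1  73.3] F [ 2.5  0.  -1.7] open 11.8 q [ 0.33 -0.11  2.03 -0.15  1.01  2.17]
 shift [1.3 0.1 7.5] turn [-0.004 -0.113  0.002]
```

```bash
python3 -m pendant '[{"translation":[0.6,0,0.3],"twist":[0,0,0],"grip":-1},{"translation":[0.4,0,0.6],"twist":[0,-0.01,0],"grip":-1},{"translation":[0,0,0.8],"twist":[0,-0.01,0],"grip":-1},{"translation":[0,0,0.8],"twist":[0,-0.012,0],"grip":-1},{"translation":[0,0,0.8],"twist":[0,-0.012,0],"grip":-1},{"translation":[0,0,0.7],"twist":[0,-0.012,0],"grip":-1},{"translation":[0,0,0.5],"twist":[0,-0.01,0],"grip":-1}, {"translation":[0,0,0],"twist":[0,0,0],"grip":-1},{"translation":[0,0,0],"twist":[0,0,0],"grip":-1},{"translation":[0,0,0],"twist":[0,0,0],"grip":-1}]'
python3 - <<'E'
from h import *
for th,z0 in ((.17,49.3),(.14,49.3)):
    c,s=np.cos(th),np.sin(th); C=np.array([-62.3+62*c+1.5*s, z0+50*s]); T=C+[2.8*c-9.7*s,2.8*s+9.7*c]
    print(th,T.round(1)); to([512.75+T[0]*.978,177.6-T[0]*.208,T[1]],-12,th)
E
```

```text
t: 16.3
tool_pos: [0.5121, 0.1778, 0.0684]
orientation: [3.098, -0.323, 0.279]
force: [0.1, -0.4, -0.1]
opening: 0.0116
0.17 [ 0.2 67.8]
t 16.3 tcp [512.1 177.8  68.4] F [ 0.1 -0.4 -0.1] open 11.6 q [ 0.3  -0.05  1.97 -0.09  1.06  2.12]
 shift [0.7 0.  0.7] turn [-0.004 -0.009  0.001]
0.14 [ 0.7 66.3]
t 16.3 tcp [512.1 177.8  68.4] F [ 0.1 -0.4 -0.1] open 11.6 q [ 0.3  -0.05  1.97 -0.09  1.06  2.12]
 shift [1.  0.  2.3] turn [-0.004 -0.039  0.001]
```

```bash
python3 -m pendant '[{"translation":[0.3,0,0.5],"twist":[0,-0.01,0],"grip":-1},{"translation":[0.3,0,0.6],"twist":[0,-0.012,0],"grip":-1},{"translation":[0.3,0,0.6],"twist":[0,-0.012,0],"grip":-1},{"translation":[0,0,0.5],"twist":[0,-0.01,0],"grip":-1},{"translation":[0,0,0],"twist":[0,0,0],"grip":-1},{"translation":[0,0,0],"twist":[0,0,0],"grip":-1},{"translation":[0,0,0],"twist":[0,0,0],"grip":-1}, {"translation":[0,0,0],"twist":[0,0,0],"grip":-1},{"translation":[0,0,0],"twist":[0,0,0],"grip":-1},{"translation":[0,0,0],"twist":[0,0,0],"grip":-1}]'
python3 - <<'E'
from h import *
for th,z0 in ((.14,49.3),(.10,49.3)):
    c,s=np.cos(th),np.sin(th); C=np.array([-62.3+62*c+1.5*s, z0+50*s]); T=C+[2.8*c-9.7*s,2.8*s+9.7*c]
    print(th,T.round(1)); to([512.75+T[0]*.978,177.6-T[0]*.208,T[1]],-12,th)
p,d,i=shot("wrist"); save("w4",p[:,150:450])
E
```

```text
t: 17.3
tool_pos: [0.5129, 0.1776, 0.066]
orientation: [3.108, -0.323, 0.204]
force: [-0.0, -0.9, -1.0]
opening: 0.0119
0.14 [ 0.7 66.3]
t 17.3 tcp [512.9 177.6  66. ] F [-0.  -0.9 -1. ] open 11.9 q [ 0.28 -0.    1.92 -0.06  1.11  2.08]
 shift [ 0.6  0.1 -0.2] turn [-0.004  0.009  0.002]
0.1 [ 1.4 64.2]
t 17.3 tcp [512.9 177.6  66. ] F [-0.  -0.9 -1. ] open 11.9 q [ 0.28 -0.    1.92 -0.06  1.11  2.08]
 shift [1.  0.1 1.9] turn [-0.004 -0.031  0.002]
```

View pics/w4.png

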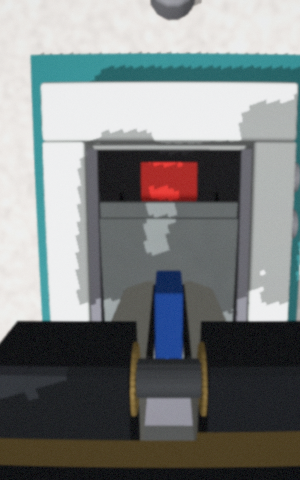

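The free end now rests just at the catch (red at (168,180), cover's end edge at row 203), tilted 0.13 rad. I'll release, retreat, and then press near the free end with shut fingers.

```bash
python3 -m pendant '[{"translation":[0,0,0],"twist":[0,0,0],"grip":-0.9},{"translation":[0,0,0],"twist":[0,0,0],"grip":-0.6},{"translation":[0,0,0],"twist":[0,0,0],"grip":-0.4},{"translation":[0,0,0],"twist":[0,0,0],"grip":-0.4},{"translation":[0,0,-5],"twist":[0,0,0],"grip":-0.4},{"translation":[0,0,-10],"twist":[0,0,0],"grip":-0.4},{"translation":[0,0,-15],"twist":[0,0,0],"grip":-0.4}, {"translation":[0,0,-10],"twist":[0,0,0],"grip":-0.4},{"translation":[0,0,-5],"twist":[0,0,0],"grip":-0.4},{"translation":[0,0,0],"twist":[0,0,0],"grip":-1}]'
python3 - <<'E'
from h import *
o=np.array([512.75,177.6]); X=np.array([.978,-.208])
to([*(o+33*X),80],-12,0)
p,d,i=shot("wrist"); save("w5",p)
import pickle; pickle.dump((p,d,i),open("w5.pkl","wb"))
v,u=np.mgrid[0:480,0:640]
P=dep(i,np.c_[u.ravel(),v.ravel()],d).reshape(480,640,3)*1000
q=P[...,:2]-o; x=q@X; y=q@np.array([.208,.978]); z=P[...,2]
for a in range(-50,56,4):
    k=(d>0)&(np.abs(x-a)<2)&(np.abs(np.abs(y)-18)<5)&(z<90)
    if k.sum()>5: print(a,np.median(z[k]).round(1),k.sum())
E
```

```text
t: 18.35
tool_pos: [0.5072, 0.1792, 0.1155]
orientation: [3.109, -0.324, 0.207]
force: [0.6, 0.2, 0.2]
opening: 0.0233
t 18.35 tcp [507.2 179.2 115.5] F [0.6 0.2 0.2] open 23.3 q [ 0.29 -0.08  1.9  -0.06  1.2   2.08]
 shift [33.7  0.7 40.3] turn [-0.005 -0.133  0.002]
-50 54.5 78
-46 54.9 76
-42 55.4 70
-38 55.6 59
-34 56.1 48
-30 56.5 47
-26 56.9 52
-22 57.3 59
-18 57.6 58
-14 57.9 56
-10 58.3 150
-6 58.8 192
-2 59.3 193
2 59.6 194
6 59.9 194
10 60.4 209
14 60.8 211
18 61.2 198
22 61.5 211
26 62.0 204
30 62.3 229
34 62.7 201
38 63.1 236
42 60.8 229
46 60.7 228
50 34.5 163
54 51.4 191
```

View pics/w5.png

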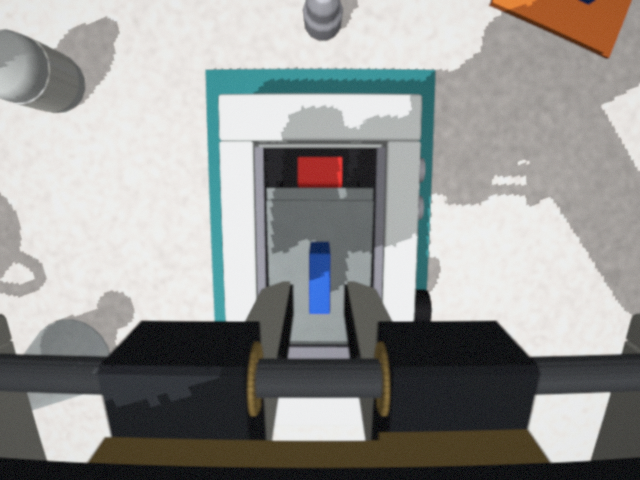

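The released cover lies evenly sloped at about 0.098 rad: top z is 54.5 at x=-50 and 63.1 at x=38, lip end seated, free end on the catch. Fin at (319,278), catch at (320,170).

```bash
python3 -m pendant '[{"translation":[8,0,0],"twist":[0,-0.03,0],"grip":-1},{"translation":[10,0,0],"twist":[0,-0.05,0],"grip":-1},{"translation":[10,0,2],"twist":[0,-0.04,0],"grip":-1},{"translation":[3,0,4],"twist":[0,-0.01,0],"grip":-1},{"translation":[1,0,8],"twist":[0,0,0],"grip":-1},{"translation":[0,0,8],"twist":[0,0,0],"grip":-1},{"translation":[0,0,6],"twist":[0,0,0],"grip":-1}, {"translation":[0,0,0],"twist":[0,0,0],"grip":-1},{"translation":[0,0,0],"twist":[0,0,0],"grip":-1},{"translation":[0,0,0],"twist":[0,0,0],"grip":-1}]' 20
python3 - <<'E'
from h import *
to([545,170.7,66],-12,0)
E
```

```text
t: 19.4
tool_pos: [0.5338, 0.1728, 0.0823]
orientation: [-3.123, 0.321, 0.011]
force: [0.2, 0.6, -1.3]
opening: 0.0005
t 19.4 tcp [533.8 172.8  82.3] F [ 0.2  0.6 -1.3] open 0.5 q [0.22 0.14 1.74 0.   1.27 1.99]
 shift [11.5 -0.2 16.3] turn [-0.002  0.007  0.004]
```

```bash
python3 -m pendant '[{"translation":[4,0,-1],"twist":[0,0,0],"grip":-1},{"translation":[5,0,0],"twist":[0,0,0],"grip":-1},{"translation":[2,0,2],"twist":[0,0,0],"grip":-1},{"translation":[0,0,4],"twist":[0,0,0],"grip":-1},{"translation":[0,0,4],"twist":[0,0,0],"grip":-1},{"translation":[0,0,4],"twist":[0,0,0],"grip":-1},{"translation":[0,0,2],"twist":[0,0,0],"grip":-1}, {"translation":[0,0,0],"twist":[0,0,0],"grip":-1},{"translation":[0,0,0],"twist":[0,0,0],"grip":-1},{"translation":[0,0,0],"twist":[0,0,0],"grip":-1}]' 20
python3 - <<'E'
from h import *
to([545,170.7,63],-12,0)
E
```

```text
t: 20.4
tool_pos: [0.546, 0.1707, 0.0669]
orientation: [-3.122, 0.321, 0.008]
force: [-0.1, -0.5, -0.0]
opening: 0.0006
t 20.4 tcp [546.  170.7  66.9] F [-0.1 -0.5 -0. ] open 0.6 q [0.21 0.18 1.72 0.   1.25 1.98]
 shift [-1.   0.2  3.9] turn [-0.002  0.006  0.005]
```

Now press in 1 mm steps.

```bash
python3 -m pendant '[{"translation":[0,0,1],"twist":[0,0,0],"grip":-1},{"translation":[0,0,1],"twist":[0,0,0],"grip":-1},{"translation":[0,0,1],"twist":[0,0,0],"grip":-1},{"translation":[0,0,1],"twist":[0,0,0],"grip":-1},{"translation":[0,0,1],"twist":[0,0,0],"grip":-1},{"translation":[0,0,1],"twist":[0,0,0],"grip":-1},{"translation":[0,0,1],"twist":[0,0,0],"grip":-1}, {"translation":[0,0,1],"twist":[0,0,0],"grip":-1},{"translation":[0,0,1],"twist":[0,0,0],"grip":-1},{"translation":[0,0,0],"twist":[0,0,0],"grip":-1}]' 20
```

```text
t: 21.4
tool_pos: [0.5472, 0.1709, 0.0588]
orientation: [-3.121, 0.321, 0.004]
force: [-0.2, 0.5, 1.3]
opening: 0.0005
```

```bash
python3 -m pendant '[{"translation":[0,0,1],"twist":[0,0,0],"grip":-1},{"translation":[0,0,1],"twist":[0,0,0],"grip":-1},{"translation":[0,0,1],"twist":[0,0,0],"grip":-1},{"translation":[0,0,1],"twist":[0,0,0],"grip":-1},{"translation":[0,0,1],"twist":[0,0,0],"grip":-1},{"translation":[0,0,0],"twist":[0,0,0],"grip":-1},{"translation":[0,0,0],"twist":[0,0,0],"grip":-1}, {"translation":[0,0,0],"twist":[0,0,0],"grip":-1},{"translation":[0,0,0],"twist":[0,0,0],"grip":-1},{"translation":[0,0,0],"twist":[0,0,0],"grip":-1}]' 20
```

```text
t: 22.4
tool_pos: [0.5469, 0.1709, 0.0553]
orientation: [-3.122, 0.32, 0.005]
force: [-1.0, 0.4, 2.1]
opening: 0.0007
```

```bash
python3 -m pendant '[{"translation":[0,0,1],"twist":[0,0,0],"grip":-1},{"translation":[0,0,1],"twist":[0,0,0],"grip":-1},{"translation":[0,0,1],"twist":[0,0,0],"grip":-1},{"translation":[0,0,1],"twist":[0,0,0],"grip":-1},{"translation":[0,0,1],"twist":[0,0,0],"grip":-1},{"translation":[0,0,1],"twist":[0,0,0],"grip":-1},{"translation":[0,0,1],"twist":[0,0,0],"grip":-1}, {"translation":[0,0,1],"twist":[0,0,0],"grip":-1},{"translation":[0,0,1],"twist":[0,0,0],"grip":-1},{"translation":[0,0,1],"twist":[0,0,0],"grip":-1}]' 20
```

```text
t: 23.4
tool_pos: [0.547, 0.1709, 0.0552]
orientation: [-3.123, 0.319, 0.007]
force: [-5.6, -1.4, 11.3]
opening: 0.0007
```

```bash
python3 -m pendant '[{"translation":[0,0,-2],"twist":[0,0,0],"grip":-1},{"translation":[0,0,-8],"twist":[0,0,0],"grip":-1},{"translation":[0,0,-15],"twist":[0,0,0],"grip":-1},{"translation":[0,0,-20],"twist":[0,0,0],"grip":-1},{"translation":[-10,0,-20],"twist":[0,0,0],"grip":-1},{"translation":[-20,0,-15],"twist":[0,0,0],"grip":-1},{"translation":[-20,0,-5],"twist":[0,0,0],"grip":-1}, {"translation":[-10,0,0],"twist":[0,0,0],"grip":-1},{"translation":[0,0,0],"twist":[0,0,0],"grip":-1},{"translation":[0,0,0],"twist":[0,0,0],"grip":-1}]' 20
python3 - <<'E'
from h import *
o=np.array([512.75,177.6]); X=np.array([.978,-.208])
p,d,i=shot("wrist"); save("w6",p)
v,u=np.mgrid[0:480,0:640]
P=dep(i,np.c_[u.ravel(),v.ravel()],d).reshape(480,640,3)*1000
q=P[...,:2]-o; x=q@X; y=q@np.array([.208,.978]); z=P[...,2]
def med(a,b0,b1,w=2):
    k=(d>0)&(np.abs(x-a)<w)&(y>b0)&(y<b1)&(z<95); return (np.median(z[k]).round(1) if k.sum()>3 else None)
for a in range(-72,64,4): print(a,"L",med(a,13,28),"R",med(a,-28,-13),"mid",med(a,-4,4),"rim",med(a,40,50),med(a,-50,-40))
E
```

```text
t: 24.4
tool_pos: [0.4887, 0.1833, 0.1504]
orientation: [-3.121, 0.32, -0.001]
force: [0.0, 0.2, -0.1]
opening: 0.0003
-72 L None R None mid None rim 54.4 54.3
-68 L None R 58.6 mid None rim 54.4 54.3
-64 L 58.5 R 58.4 mid None rim 54.1 54.3
-60 L 35.6 R 57.7 mid None rim 54.3 54.5
-56 L 56.2 R 57.4 mid 52.9 rim 54.5 54.3
-52 L 54.0 R 53.8 mid 52.6 rim 54.4 54.4
-48 L 54.4 R 54.2 mid 54.2 rim 54.2 54.1
-44 L 54.4 R 54.4 mid 54.4 rim 54.2 54.3
-40 L 54.3 R 54.3 mid 54.4 rim 54.2 54.3
-36 L 54.4 R 54.4 mid 54.4 rim 54.2 54.3
-32 L 54.4 R 54.4 mid 54.1 rim 54.0 54.4
-28 L 54.5 R 54.4 mid 54.5 rim 54.4 54.1
-24 L 54.4 R 54.3 mid None rim 54.2 54.2
-20 L 54.2 R 54.4 mid 82.3 rim 54.2 54.1
-16 L 54.4 R 54.4 mid 82.4 rim 54.1 54.2
-12 L 54.3 R 54.4 mid 82.2 rim 54.2 54.0
-8 L 54.3 R 54.3 mid 82.4 rim 54.3 54.2
-4 L 54.1 R 54.4 mid 82.3 rim 54.1 54.2
0 L 54.4 R 54.3 mid 82.5 rim 54.4 54.3
4 L 54.4 R 54.3 mid 82.4 rim 54.1 54.3
8 L 54.4 R 54.4 mid 82.3 rim 54.3 54.1
12 L 54.2 R 54.4 mid 82.4 rim 54.0 54.4
16 L 54.3 R 54.3 mid 75.0 rim 54.1 54.2
20 L 54.4 R 54.2 mid 54.0 rim 54.0 54.1
24 L 54.4 R 54.2 mid 54.1 rim 54.3 54.4
28 L 54.2 R 54.2 mid 54.3 rim 54.3 54.3
32 L 54.4 R 54.3 mid 54.3 rim 54.3 54.4
36 L 54.2 R 54.5 mid 54.4 rim 54.1 54.3
40 L 53.9 R 54.0 mid 53.9 rim 54.3 54.5
44 L 51.4 R 51.4 mid 51.8 rim 54.3 54.5
48 L 50.4 R 49.7 mid 60.6 rim 54.4 54.5
52 L 51.0 R 50.9 mid 62.9 rim 54.1 54.4
56 L 51.4 R 51.4 mid 62.8 rim 54.2 54.4
60 L 51.3 R 51.4 mid 62.9 rim 54.3 54.3
```

View pics/w6.png

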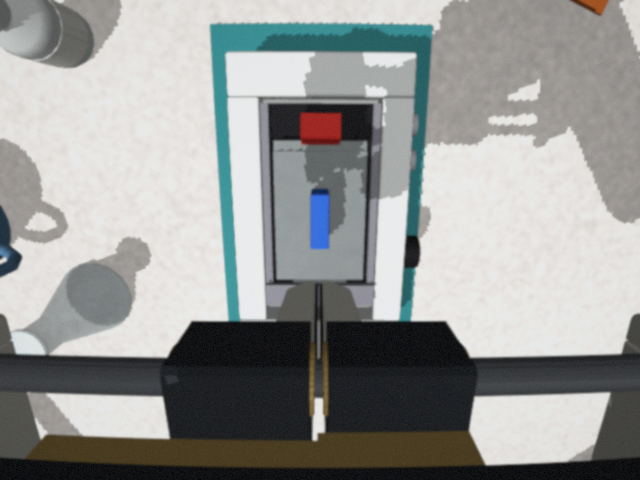

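```bash
python3 -c "
from plant import robot
print(robot.close_job())"
```

```text
the job is handed in; nothing more can be done
None
```

The battery cover is back on the power unit, flat and held under the red catch, and I handed the job in at about 24.5 s of the 54 s allowed.

- **Fitting:** I gripped the cover by its fin and lowered it into the well tilted 0.25 rad, free end up. I slid the lip under the grey bar until it touched the slot's end wall, at about 2.5 N. That was 13.6 mm of travel, against the 14.5 mm the camera predicted. I then backed off about 1 mm, pivoted down to 0.13 rad, released, and pressed the free end down with shut fingers. The highest wrist reading between moves was about 12.7 N, in a final press that moved nothing further.
- **Level and flat:** The cover's top reads z 54.3 mm all along, against 54.3 mm for the rims on both sides. Its front edge meets the grey bar.
- **Catch:** The wrist picture shows the red nose overlapping the free end. Its front is between x 44 and 48 mm, where 46 is nominal. I did not measure the catch joint itself, so its return to within 1.5 mm of 0 is judged from that picture and the depth readings.
- **Bench and arm:** I moved clear of the cover before handing in. Nothing I did should have touched the other things on the bench, though I did not re-measure their positions at the end.

No check failed. Forces were only read at the end of each one-second move, so brief peaks in between were not seen.

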